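# Clear the desk bench's sprung hatch and hold it at its balance point

### The job

I am about to turn the spring screws in this hatch's hinges, so first push the loose low drawer box, which has strayed on to the edge of the shut hatch, along the bench until its side is flush against the side of the taller drawer tower and the hatch is clear. Then raise the hatch by its bar past its balance point, where the spring takes over (about 50 degrees open), bring it back and finish still holding it, motionless, just below that point, less than about ten degrees under it. Move the hatch gently, neither letting it fly open nor slam, lift it only when the box is off it, keep the box upright, and leave everything else standing where it is.

Things in the scene. Friction and masses are not known exactly. Their poses are not given: they have to be found in the camera images.
- bench: Fixed low wooden bench at the back of the desk. Origin: on the desk, under the middle of the hatch's width and of the bench's depth. x: front (robot side) to back, y: left along it, z up. Its top, at z = 95, spans x -130 to 130 and y -280 to 475; the hatch, level with it, fills x -130 to 90, y -160 to 160. A spindle gallery 56 high stands on its back edge (x 111 to 125).
- tower: Tall wooden two-drawer tower fixed on the bench's left end, 190 deep (x) x 150 wide (y) x 160 high, brass knobs in front. Origin: centre of its underside, at x -20, y 395, z 95 in the bench's frame; same axes. Its right side is 75 to the right (-y) of its origin. It does not give way.
- drawer_box: Loose low two-drawer box, 190 deep (x) x 140 wide (y) x 110 high, 0.5 to 0.9 kg, on the bench right of the tower. Origin: centre of its underside. At the start 40 to 80 from the tower, up to 6 degrees askew, its right part on the shut hatch. Flush, its origin is 145 right of the tower's and it is 20 clear of the hatch. Slides with about 2 to 9 N.
- hatch (a joint): Opening angle of the sprung hatch in rad: 0 shut (level with the bench top), growing as its front edge rises; stop at 1.35. Hinged at its back edge on torsion springs, which balance its weight at 0.873 rad (50 degrees): below that it sinks shut, above it rises by itself to the stop. It takes less than 2 N at the bar to move.
- hatch_hinge (a point): Point on the hatch's hinge axis at the middle of its width, level with the bench top (z 95 above the desk); the axis runs along the bench's y.
- hatch_bar (a point): Middle of the hatch's pull: round brass bar, 12 thick, 130 long along the bench's y, on two end posts; 45 in front of the hatch's front edge (39 clear between), 267 in front of the hinge axis and, shut, 9 below the bench top. Hatch: panel 220 x 320 x 18 thick, 0.9 kg. Space around the bar is free; it can turn between gripping fingers as the hatch swings.
- mug: Bystander: loose blue mug, 82 across, 95 high, handle at its +y, on the desk in front of the bench. Origin: centre of underside.
- stapler: Bystander: loose red and black stapler, 150 x 40 x 55 high, on the desk in front of the bench. Origin: centre of underside.
- tape_dispenser: Bystander: loose grey tape dispenser, 150 x 60 x 88 high, on the desk in front of the bench. Origin: centre of underside.
- glasses_case: Bystander: loose black spectacle case, 160 x 62 x 34 high, on the desk in front of the bench. Origin: centre of underside.
- pen_pot: Bystander: loose terracotta pen pot, 72 across, 150 high with pens, on the bench top to the right of the hatch. Origin: centre of underside.
- clock: Bystander: loose small wooden desk clock, 45 x 85 x 82 high, on top of the tower. Origin: centre of underside.

How it is judged:
By the outcome, as a careful person would: the job done as asked, in the order asked, and still so for the second after the job is handed in, while the arm keeps its last pose, push and grip.
It also fails if it takes over 58 s, if anything falls off the work surface, if the arm or the gripper's body presses on something with over 40 N, if the wrist force passes 120 N, or if a joint passes its speed limit or range.

### The arm

A 6-joint arm with a two-finger parallel gripper is mounted at the origin on the work surface. World frame = base frame: x ahead of the robot, y to its left, z up, the work surface at z = 0. Lengths are in m, angles in rad, forces in N, time in s.
With the tool pointing down it reaches from about 0.425 to 0.95 m from the base axis. Payload 14.7 kg.
Tool frame: the origin (TCP) lies at the very end of the fingers, on their centre line; the grasp point (between the pads) lies r.grip_point_offset behind it (r.grip_point_offset is the distance from the TCP to the grasp point, in m); z points along the fingers, y is the line along which they close (so a half turn about z gives the same grasp; the last joint's range is limited). The gripper opens to 85 mm and grips with 20 to 120 N. Pads are 22 mm wide; open, the fingers measure 114 mm over their backs; the gripper's body (76 mm by 85 mm) begins 54 mm behind the grasp point. The pads swing forward as they close: fully open they stand 13 mm farther back than shut.
Start: joints at [-1.164, 0.48, 1.596, -0, 1.065, -0.047], TCP at [0.285, -0.584, 0.231] pointing down, gripper open.
Joint ranges: [-2.75, 2.75], [-0.82, 2.05], [0.23, 2.67], [-1.56, 4.7], [0.09, 2.69], [-2.92, 2.92]. Speed limits (rad/s): [1.89, 1.89, 2.39, 3.01, 3.01, 3.01].

### API

Orientations are given as a unit quaternion [x, y, z, w].
In Python, from plant import get_obs, viewer, order, r gives the robot as it stands.
- The arm moves only by the tool step_arm, never from a script. Its argument "deltas" is a list of rows, each a list of 7 numbers: the shift along the tool's x, y, z each as a share of 2.5 cm, from -1 to 1, then the turn, a rotation vector about the tool's x, y, z each as a share of 0.15 rad, from -1 to 1, then the closure, from -1 (fully open) to 1 (shut). A call has 1 to 8 rows; each row shifts and turns the commanded pose from where the row before left it, along the tool's axes as they then stand; what a row does not reach is not made up. A row lasts 1/8 s, in which the tool goes at most 62.5 mm and 10.7 degrees, less where a joint would pass 70% of its speed; a pose out of reach is approached as far as the arm can. A call with a number of a shift or a turn outside -1 to 1 is refused whole. A call with a gripper value outside its range is refused whole. The fingers move at their own pace and stop on an object; "force" is the grip in N (left out, the last holds). Time passes only in rows, so rows that do not move let the fingers close. It gives the time, the measured TCP pose, the force, the opening and the grip force at its end, in the units of the state.
- get_obs(): the state, without advancing time (a new reading comes with each control period).
- viewer.camera(name): name is "scene" or "side" or "wrist"; returns a dict with "img" (384x512x3 uint8, blue, green, red), "fx", "fy", "cx", "cy" (pixels), "R" (3x3) and "t" (3): a world point X has camera coordinates R X + t. Camera axes: x right, y down, z forward; pixel columns grow to the right and rows downward; lengths in m; the calibration is good to about 2 mm. A picture is of the moment at which its call begins. There is no depth.
- order.hand_in(): hands the job in; it is judged then, once.
The state is a dict: "time": time; "joint_pos": joint angles; "joint_velocities": joint speeds; "tau": joint torques, N m; "ee_pos": TCP position; "orientation": TCP orientation; "wrist_force": force on the tool from outside, world axes, zero at the start; "moment": the same for the moment, N m; "gripper_width": opening from 0.0 (shut) to 1.0 (fully open); "grasp_force": force on a finger pad.
Only numpy, scipy, OpenCV 4.12 (cv2) and the standard library are available. Lean on these libraries where they do the work, as an engineer would, in place of code of your own. Each camera call takes 0.05 s, during which the arm holds its last target. There are 200 camera calls.

## Working session

There is one attempt and no reset: what is moved stays moved. The work goes in short steps, Python scripts to look and compute and a tool call to move; the robot and the scene stay as the last step left them, time stands still between calls to the robot, and variables do not carry over. Pictures are saved under pics/ and viewed, at most 10 in all, crops included, and the job is handed in when it is done.

Besides the shell and the picture viewer there is one more tool, called after "Request:" in YAML: its name, and indented under it one key for each argument. step_arm: Moves the arm, as the interface text tells. Its arguments: {"type":"object","properties":{"deltas":{"type":"array","items":{"type":"array","items":{"type":"number","minimum":-1,"maximum":1}}},"force":{"type":"number"}},"required":["deltas"]}

```bash
ls; mkdir -p pics; python3 - <<'E'
from plant import get_obs, viewer, order, r
import cv2,numpy as np
o=get_obs();print(o['time'],o['ee_pos'],o['orientation'],r.grip_point_offset)
for n in ['scene','side']:
    c=viewer.camera(n);cv2.imwrite(f'pics/{n}0.png',c['img'])
    np.savez(f'{n}0.npz',**c)
    print(n,c['fx'],c['cx'],c['cy'],np.round(c['R'],3).tolist(),c['t'])
a=cv2.imread('pics/scene0.png')
cv2.imwrite('pics/s0.png',cv2.resize(a,(800,600)))
a=cv2.imread('pics/side0.png')
cv2.imwrite('pics/d0.png',cv2.resize(a,(800,600)))
E
```

```text
pics
0.0 [ 0.28481852 -0.58383662  0.23068714] [ 9.74367798e-01  2.24960115e-01 -9.80880207e-05 -5.76097363e-04] 0.0187
scene 363.38578324105487 254.7914388450906 187.12954535629476 [[-0.292, 0.956, -0.012], [0.83, 0.247, -0.5], [-0.475, -0.156, -0.866]] [ 0.136138   -0.35926086  1.60213302]
side 470.7242239500366 263.38087674200113 199.5249916766979 [[-0.881, -0.472, 0.014], [-0.336, 0.606, -0.721], [0.332, -0.641, -0.692]] [0.45960689 0.28135455 1.28144817]
```

View pics/s0.png

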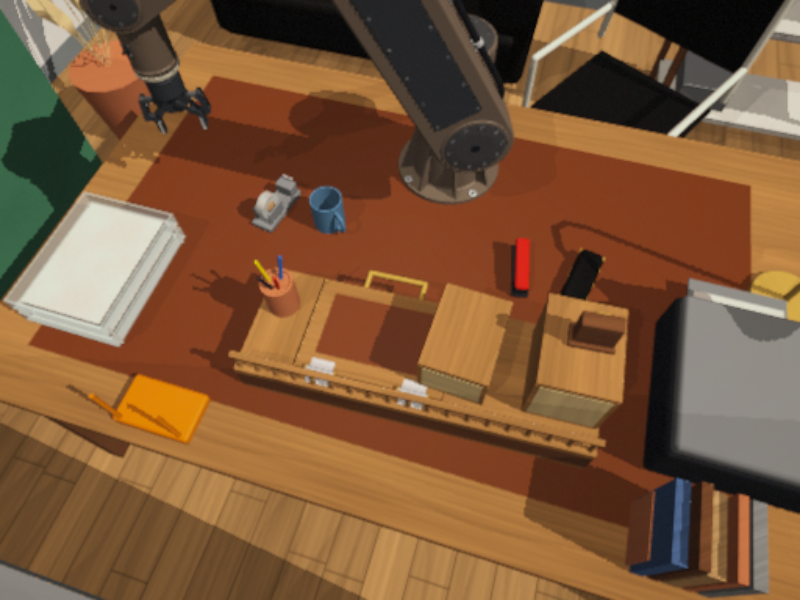

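View pics/d0.png

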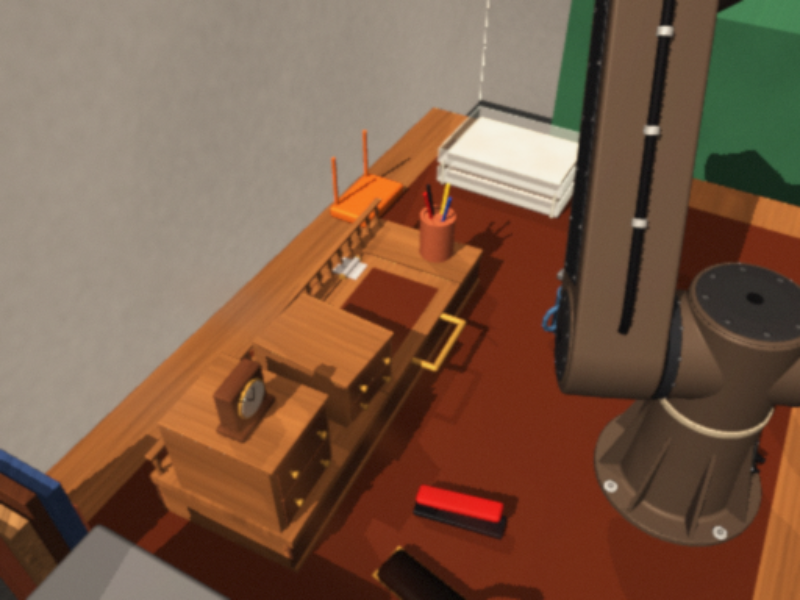

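The scene view shows the pull bar at about (370–427, 273–285), the box top at about (421–514, 286–378) and the tower top at about (527–628, 296–402). The side view shows the same items. I'll enlarge both to get the corners accurately.

```bash
python3 - <<'E'
import cv2,numpy as np
a=cv2.imread('pics/scene0.png')[165:295,225:410]; b=cv2.imread('pics/side0.png')[190:370,90:305]
cv2.imwrite('pics/sc.png',cv2.resize(a,None,fx=4.3,fy=4.3,interpolation=cv2.INTER_CUBIC))
cv2.imwrite('pics/dc.png',cv2.resize(b,None,fx=3.3,fy=3.3,interpolation=cv2.INTER_CUBIC))
for n in ['scene','side']:
    i=cv2.imread(f'pics/{n}0.png');h=cv2.cvtColor(i,cv2.COLOR_BGR2HSV)
    m=cv2.inRange(h,(20,130,120),(32,255,255))
    k,l,s,c=cv2.connectedComponentsWithStats(m)
    for q in range(1,k):
        if s[q][4]>25: print(n,s[q],c[q])
E
```

```text
scene [163 166  10  14  41] [167.19512195 172.56097561]
scene [234 174  39  17 111] [253.53153153 179.07207207]
scene [481 174  31  17 368] [495.74728261 181.27445652]
scene [504 187   8  19 123] [507.91056911 196.68292683]
side [282 117   6  19  38] [284.57894737 125.44736842]
```

View pics/sc.png

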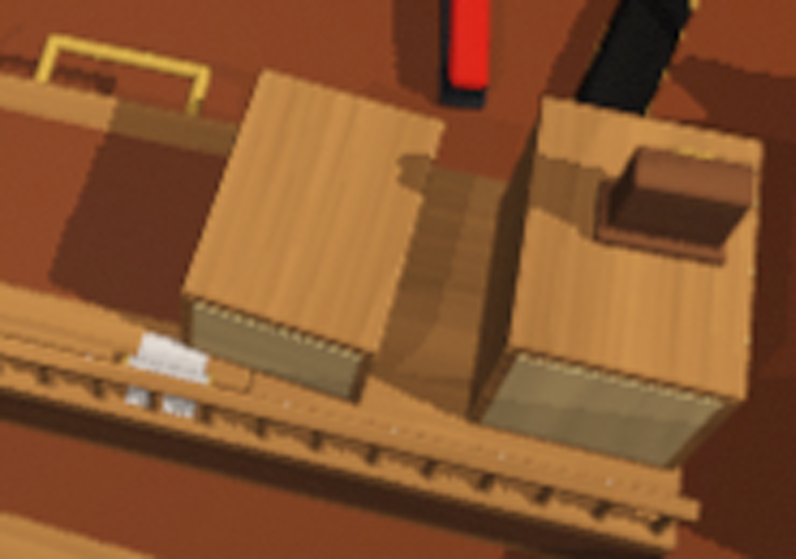

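View pics/dc.png

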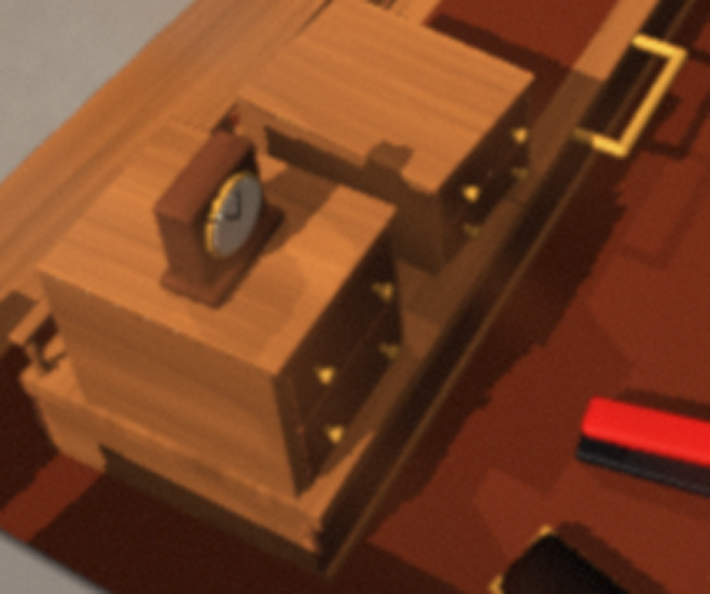

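The crops give clear corners. In the scene crop, the box top is (264,70), (443,124), (370,353), (185,292), the tower top is (543,97), (762,143), (743,400), (515,350), and the bar runs (52,41)–(208,73). The side crop shows the same points, so I'll triangulate.

```bash
cat >h.py <<'E'
import numpy as np, cv2
def ray(c,u,v):
    d=np.array([(u-c['cx'])/c['fx'],(v-c['cy'])/c['fy'],1.]);R=c['R']
    return -R.T@c['t'], R.T@d
def onz(c,u,v,z):
    o,d=ray(c,u,v);return o+d*(z-o[2])/d[2]
def rigid2(A,B):  # B ~ R A + t
    A=np.array(A);B=np.array(B)[:,:2];a=A-A.mean(0);b=B-B.mean(0)
    th=np.arctan2((a[:,0]*b[:,1]-a[:,1]*b[:,0]).sum(),(a*b).sum())
    R=np.array([[np.cos(th),-np.sin(th)],[np.sin(th),np.cos(th)]])
    t=B.mean(0)-R@A.mean(0);return th,R,t,B-(A@R.T+t)
E
python3 - <<'E'
from h import *
S=np.load('scene0.npz');D=np.load('side0.npz')
s=lambda p:(225+(p[0]+.5)/4.3-.5,165+(p[1]+.5)/4.3-.5)
d=lambda p:(90+(p[0]+.5)/3.3-.5,190+(p[1]+.5)/3.3-.5)
tow={'FR':(-.115,.320),'FL':(-.115,.470),'BR':(.075,.320),'BL':(.075,.470)}
TS={'FR':(543,97),'FL':(762,143),'BR':(515,350),'BL':(743,400)}
TD={'FR':(395,208),'FL':(278,375),'BL':(38,268)}
A=[];B=[]
for k in TS:A.append(tow[k]);B.append(onz(S,*s(TS[k]),.255))
for k in TD:A.append(tow[k]);B.append(onz(D,*d(TD[k]),.255))
A+=[(-.177,-.065),(-.177,.065)]*2
B+=[onz(S,*s((52,41)),.086),onz(S,*s((208,73)),.086),onz(D,*d((680,50)),.086),onz(D,*d((618,152)),.086)]
th,R,t,e=rigid2(A,B);print('bench',t,np.degrees(th));print((e*1000).round(1).tolist())
BS={'FR':(264,70),'FL':(443,124),'BR':(185,292),'BL':(370,353)}
BD={'FR':(533,76),'FL':(435,192),'BL':(238,95),'BR':(335,0)}
bx={'FR':(-.095,-.07),'FL':(-.095,.07),'BR':(.095,-.07),'BL':(.095,.07)}
A=[bx[k] for k in BS]+[bx[k] for k in BD]
B=[onz(S,*s(BS[k]),.205) for k in BS]+[onz(D,*d(BD[k]),.205) for k in BD]
th2,R2,t2,e=rigid2(A,B);print('box',t2,np.degrees(th2),'in bench',R.T@(t2-t),np.degrees(th2-th));print((e*1000).round(1).tolist())
np.savez('pose.npz',R=R,t=t,th=th)
from plant import get_obs
o=get_obs();print(o['joint_pos'])
w=lambda x,y:R@np.array([x,y])+t
print('pen etc; bar',w(-.177,0),'hinge',w(.09,0),'box target',w(-.02,.25))
E
```

```text
bench [6.26062781e-01 4.19835583e-04] 3.028962224847163
[[-1.6, 1.0], [-0.2, 1.5], [0.5, 4.9], [0.2, -1.7], [2.2, -0.0], [0.6, -1.2], [-1.1, -3.0], [-3.4, 0.8], [-3.8, 6.2], [3.3, -9.0], [3.2, 0.4]]
box [0.59560274 0.18122881] -2.1907834710052216 in bench [-0.02086341  0.18216591] -5.219745695852385
[[-0.8, 2.2], [1.2, -0.5], [-1.5, 2.0], [-0.1, -5.7], [2.0, -1.1], [1.2, -1.4], [-1.9, -4.0], [-0.2, 8.5]]
[-1.16361138e+00  4.80781464e-01  1.59682833e+00 -1.83248643e-05
  1.06510852e+00 -4.65689342e-02]
pen etc; bar [ 0.44931006 -0.00893298] hinge [0.71593705 0.0051755 ] box target [0.59288054 0.24901376]
```

Request:
step_arm:
  deltas:
    - [0,0,-1,0,0,-1,-1]
    - [0,0,-1,0,0,-1,-1]
    - [0,0,-1,0,0,-1,-1]
    - [0,0,-1,0,0,-1,-1]
    - [0,0,0,0,0,-1,-1]
    - [0,0,0,0,0,-1,-1]
    - [0,0,0,0,0,-1,-1]
    - [0,0,0,0,0,-0.1,-1]

```text
time: 1.1
ee_pos: [0.2849, -0.584, 0.331]
orientation: [0.725, 0.689, 0.0, -0.0]
wrist_force: [-0.9, 0.8, 0.2]
gripper_width: 1.004
grasp_force: 0.0
```

```bash
cat >>h.py <<'E'
from plant import get_obs
from scipy.spatial.transform import Rotation as Ro
P=np.load('pose.npz') if __import__('os').path.exists('pose.npz') else None
def st(target=None):
    "state in bench frame; delta to bench-frame target (x,y,z) in tool rows of 25 mm"
    o=get_obs();T=Ro.from_quat(o['orientation']).as_matrix();B=np.eye(3);B[:2,:2]=P['R'];t=np.r_[P['t'],0]
    print('t',round(o['time'],2),'bench',(B.T@(o['ee_pos']-t)).round(4),'F',(B.T@o['wrist_force']).round(1),'w',round(float(o['gripper_width']),3),'gf',np.round(o['grasp_force'],1))
    print('tool axes in bench',(B.T@T).round(3).tolist(),'j',np.round(o['joint_pos'],2))
    if target is not None: print('delta rows',(T.T@(B@np.array(target)+t-o['ee_pos'])/.025).round(2))
E
python3 -c "
from h import *
st((-.02,.06,.30))
S=np.load('scene0.npz')
for n,p,z in [('mug',(325,198),.095),('pot',(280,290),.2),('tape',(275,205),.05)]:
  q=onz(S,p[0]*.64,p[1]*.64,z);print(n,P['R'].T@(q[:2]-P['t']))
"
```

```text
t 1.1 bench [-0.3716 -0.5656  0.331 ] F [-0.9  0.8  0.2] w 1.004 gf 0.0
tool axes in bench [[0.105, 0.995, -0.0], [0.995, -0.105, 0.001], [0.001, -0.0, -1.0]] j [-1.16  0.4   1.47 -0.    1.27 -1.11]
delta rows [26.36 11.37  1.25]
mug [-0.36034004 -0.22992887]
pot [-0.02755276 -0.20793819]
tape [-0.34208369 -0.36605259]
```

Request:
step_arm:
  deltas:
    - [0,0,0,0,0,-0.7,-1]
    - [1,0.58,0,0,0,0,-1]
    - [1,0.58,0,0,0,0,-1]
    - [1,0.58,0,0,0,0,-1]
    - [1,0.58,0,0,0,0,-1]
    - [1,0.58,0,0,0,0,-1]
    - [1,0.58,0,0,0,0,-1]
    - [1,0.58,0,0,0,0,-1]

```text
time: 2.1
ee_pos: [0.3773, -0.4031, 0.3312]
orientation: [0.689, 0.724, 0.0, -0.0]
wrist_force: [-0.1, -1.0, 0.6]
gripper_width: 1.0
grasp_force: 0.0
```

Request:
step_arm:
  deltas:
    - [1,0.58,0,0,0,0,-1]
    - [1,0.58,0,0,0,0,-1]
    - [1,0.58,0,0,0,0,-1]
    - [1,0.58,0,0,0,0,-1]
    - [1,0.58,0,0,0,0,-1]
    - [1,0.58,0,0,0,0,-1]
    - [1,0.58,0,0,0,0,-1]
    - [1,0.58,0,0,0,0,-1]

```text
time: 3.1
ee_pos: [0.4826, -0.1973, 0.3312]
orientation: [0.689, 0.724, -0.0, -0.0]
wrist_force: [0.3, -0.1, -0.5]
gripper_width: 1.001
grasp_force: 0.0
```

Request:
step_arm:
  deltas:
    - [1,0.58,0,0,0,0,-1]
    - [1,0.58,0,0,0,0,-1]
    - [1,0.58,0,0,0,0,-1]
    - [1,0.58,0,0,0,0,-1]
    - [1,0.58,0,0,0,0,-1]
    - [1,0.58,0,0,0,0,-1]
    - [1,0.58,0,0,0,0,-1]

```text
time: 3.98
ee_pos: [0.5747, -0.0172, 0.3312]
orientation: [0.689, 0.724, -0.0, -0.0]
wrist_force: [0.5, -0.6, -0.3]
gripper_width: 0.996
grasp_force: 0.0
```

Request:
step_arm:
  deltas:
    - [0,0,0,0,1,0,-1]
    - [0,0,0,0,1,0,-1]
    - [0,0,0,0,1,0,-1]
    - [0,0,0,0,1,0,-1]
    - [0,0,0,0,0,0,-1]

```text
time: 4.6
ee_pos: [0.5741, -0.0199, 0.3296]
orientation: [0.66, 0.691, 0.203, -0.216]
wrist_force: [0.9, -0.6, -0.4]
gripper_width: 1.005
grasp_force: 0.0
```

```bash
python3 -c "
from h import *
st((-.015,.07,.12))"
```

```text
t 4.6 bench [-0.053  -0.0176  0.3296] F [ 0.8 -0.7 -0.4] w 1.005 gf 0.0
tool axes in bench [[0.007, 1.0, -0.001], [0.824, -0.006, 0.566], [0.566, -0.005, -0.824]] j [-0.42  0.42  1.61  0.53  1.44 -0.63]
delta rows [-1.85  1.54  8.89]
```

Request:
step_arm:
  deltas:
    - [-0.21,0.19,1,0,0,0,-1]
    - [-0.21,0.19,1,0,0,0,-1]
    - [-0.21,0.19,1,0,0,0,-1]
    - [-0.21,0.19,1,0,0,0,-1]
    - [-0.21,0.19,1,0,0,0,-1]
    - [-0.21,0.19,1,0,0,0,-1]
    - [-0.21,0.19,1,0,0,0,-1]
    - [-0.21,0.19,0.9,0,0,0,-1]

```text
time: 5.6
ee_pos: [0.6085, 0.0618, 0.1442]
orientation: [0.658, 0.694, 0.202, -0.214]
wrist_force: [-0.1, 0.1, 0.4]
gripper_width: 0.999
grasp_force: 0.0
```

Request:
step_arm:
  deltas:
    - [-0.21,0,0.9,0,0,0,-1]
    - [0,0,0,0,0,0,-1]

```text
time: 5.85
ee_pos: [0.607, 0.0701, 0.122]
orientation: [0.657, 0.693, 0.202, -0.215]
wrist_force: [-0.6, 0.1, 0.2]
gripper_width: 1.002
grasp_force: 0.0
```

```bash
python3 -c "
from h import *
st((-.015,.16,.12))
from plant import viewer
c=viewer.camera('scene')['img'];d=viewer.camera('side')['img']
cv2.imwrite('pics/p1.png',cv2.resize(np.hstack([c[120:330,150:420],d[150:360,60:330]]),(800,311)))"
```

```text
t 5.85 bench [-0.0154  0.0706  0.122 ] F [-0.6  0.1  0.2] w 1.002 gf 0.0
tool axes in bench [[0.001, 1.0, -0.003], [0.826, 0.001, 0.564], [0.564, -0.003, -0.826]] j [-0.27  0.66  1.77  0.67  1.04 -0.77]
delta rows [2.91 0.02 2.08]
```

View pics/p1.png

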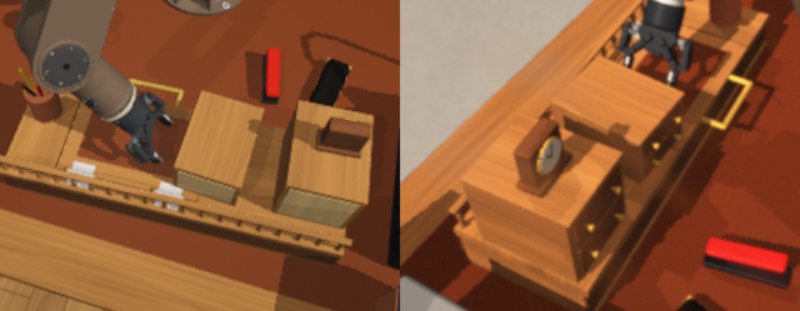

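The gripper, with both fingertips parallel to the box's right side, stands clear of it at about (150,140) in the left half. I'll push along +y.

Request:
step_arm:
  deltas:
    - [0.33,0,0.226,0,0,0,-1]
    - [0.33,0,0.226,0,0,0,-1]
    - [0.33,0,0.226,0,0,0,-1]
    - [0.26,0,0.18,0,0,0,-1]
    - [0.26,0,0.18,0,0,0,-1]
    - [0.26,0,0.18,0,0,0,-1]
    - [0.26,0,0.18,0,0,0,-1]

```text
time: 6.82
ee_pos: [0.6048, 0.1309, 0.1229]
orientation: [0.657, 0.693, 0.203, -0.214]
wrist_force: [2.1, -4.0, 2.8]
gripper_width: 0.997
grasp_force: 2.3
```

```bash
python3 -c "
from h import *
st((-.015,.18,.12))"
```

```text
t 6.83 bench [-0.0144  0.1315  0.1229] F [ 1.9 -4.1  2.8] w 0.997 gf 2.3
tool axes in bench [[-0.0, 1.0, 0.0], [0.825, -0.0, 0.565], [0.565, 0.0, -0.825]] j [-0.18  0.65  1.8   0.72  0.98 -0.73]
delta rows [ 1.54 -0.02  1.19]
```

Request:
step_arm:
  deltas:
    - [0.26,0,0.18,0,0,0,-1]
    - [0.26,0,0.18,0,0,0,-1]
    - [0.2,0,0.136,0,0,0,-1]
    - [0,0,0,0,0,0,-1]

```text
time: 7.32
ee_pos: [0.6029, 0.1531, 0.1227]
orientation: [0.657, 0.693, 0.203, -0.215]
wrist_force: [0.6, -0.1, -0.3]
gripper_width: 1.003
grasp_force: 0.0
```

```bash
python3 -c "
from h import *
st((-.015,.18,.12))"
```

```text
t 7.33 bench [-0.015   0.1537  0.1227] F [ 0.5 -0.1 -0.3] w 1.003 gf 0.0
tool axes in bench [[-0.0, 1.0, -0.001], [0.825, 0.001, 0.565], [0.565, -0.001, -0.825]] j [-0.14  0.65  1.81  0.74  0.97 -0.71]
delta rows [0.81 0.   0.68]
```

Request:
step_arm:
  deltas:
    - [0.2,0,0.136,0,0,0,-1]
    - [0.2,0,0.136,0,0,0,-1]
    - [0.1,0,0.068,0,0,0,-1]

```text
time: 7.7
ee_pos: [0.6024, 0.1679, 0.1227]
orientation: [0.657, 0.693, 0.203, -0.215]
wrist_force: [0.4, -2.4, -1.3]
gripper_width: 1.0
grasp_force: 1.2
```

Request:
step_arm:
  deltas:
    - [0.1,0,0.068,0,0,0,-1]
    - [0.1,0,0.068,0,0,0,-1]

```text
time: 7.95
ee_pos: [0.6022, 0.1737, 0.1228]
orientation: [0.657, 0.693, 0.203, -0.214]
wrist_force: [-0.2, -1.5, -2.1]
gripper_width: 1.002
grasp_force: 1.1
```

Request:
step_arm:
  deltas:
    - [0.1,0,0.068,0,0,0,-1]
    - [0.07,0,0.045,0,0,0,-1]

```text
time: 8.2
ee_pos: [0.602, 0.1772, 0.1226]
orientation: [0.658, 0.694, 0.203, -0.213]
wrist_force: [-6.5, -35.2, 8.8]
gripper_width: 0.996
grasp_force: 17.4
```

```bash
python3 -c "
from h import *
st((-.015,.18,.12))
from plant import viewer
c=viewer.camera('scene')['img'];d=viewer.camera('side')['img']
cv2.imwrite('pics/p2.png',cv2.resize(np.hstack([c[165:305,265:405],d[185:325,80:220]]),(800,400),interpolation=2))"
```

```text
t 8.2 bench [-0.0147  0.1778  0.1226] F [ -8.3 -34.8   8.8] w 0.996 gf 17.4
tool axes in bench [[-0.001, 1.0, 0.0], [0.827, 0.0, 0.563], [0.563, 0.0, -0.827]] j [-0.1   0.64  1.82  0.76  0.94 -0.69]
delta rows [ 0.01 -0.01  0.14]
```

View pics/p2.png

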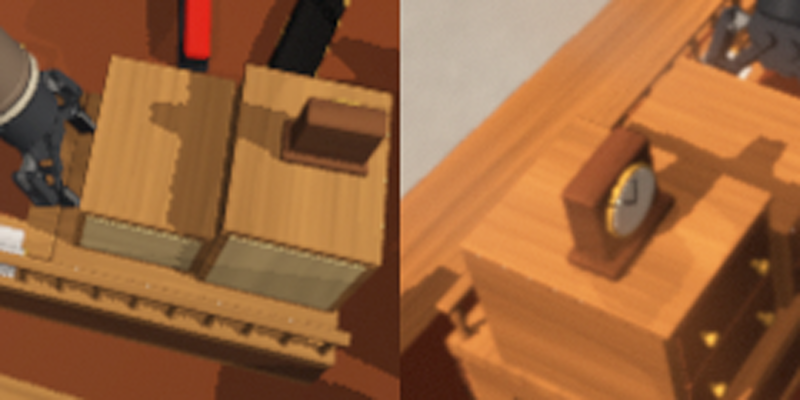

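The left half shows the box square against the tower along a straight seam from (243,70) to (205,270), with the box upright and the clock untouched. The sharp force rise also marks contact. I'll retreat, then move above the bar.

Request:
step_arm:
  deltas:
    - [-0.33,0,-0.226,0,0,0,-1]
    - [-0.5,0,-0.34,0,0,0,-1]
    - [-0.66,0,-0.45,0,0,0,-1]
    - [-0.66,0,-0.45,0,0,0,-1]
    - [-0.66,0,-0.45,0,0,0,-1]
    - [-0.66,0,-0.45,0,0,0,-1]

```text
time: 9.05
ee_pos: [0.6077, 0.0722, 0.1227]
orientation: [0.658, 0.693, 0.203, -0.214]
wrist_force: [-0.0, 0.9, 0.3]
gripper_width: 1.001
grasp_force: 0.0
```

Request:
step_arm:
  deltas:
    - [0,0,-1,0,0,0,0.29]
    - [0,0,-1,0,0,0,0.29]
    - [0,0,-1,0,0,0,0.29]
    - [0,0,-1,0,0,0,0.29]
    - [0,0,0,0,-1,0,0.29]
    - [0,0,0,0,-1,0,0.29]
    - [0,0,0,0,-1,0,0.29]
    - [0,0,0,0,-1,0,0.29]

```text
time: 10.05
ee_pos: [0.6111, 0.0163, 0.2062]
orientation: [0.688, 0.725, -0.001, 0.002]
wrist_force: [-0.5, -0.1, -0.5]
gripper_width: 0.355
grasp_force: 0.0
```

```bash
python3 -c "
from h import *
st((-.177,0,.14))"
```

```text
t 10.05 bench [-0.0141  0.0167  0.2062] F [-0.5 -0.1 -0.5] w 0.355 gf 0.0
tool axes in bench [[0.001, 1.0, 0.002], [1.0, -0.001, -0.005], [-0.005, 0.002, -1.0]] j [-0.02  0.45  1.72 -0.01  0.97 -0.07]
delta rows [-0.66 -6.52  2.64]
```

Request:
step_arm:
  deltas:
    - [-0.09,-0.93,0.2,0,0,0,0.29]
    - [-0.09,-0.93,0.2,0,0,0,0.29]
    - [-0.09,-0.93,0.2,0,0,0,0.29]
    - [-0.09,-0.93,0.2,0,0,0,0.29]
    - [-0.09,-0.93,0.2,0,0,0,0.29]
    - [-0.09,-0.93,0.2,0,0,0,0.29]
    - [-0.1,-0.93,0.2,0,0,0,0.29]
    - [0,0,0,0,0,0,0.29]

```text
time: 11.05
ee_pos: [0.4472, -0.0079, 0.1701]
orientation: [0.688, 0.725, -0.001, -0.001]
wrist_force: [-0.4, 0.4, -0.1]
gripper_width: 0.355
grasp_force: 0.0
```

```bash
python3 -c "
from h import *
st((-.177,0,.067))
from plant import viewer
c=viewer.camera('wrist');e=viewer.camera('scene')['img'];d=viewer.camera('side')['img']
np.savez('w.npz',**c)
cv2.imwrite('pics/p3.png',cv2.resize(np.hstack([c['img'],d[130:322,200:456].repeat(2,0).repeat(2,1)]),(800,300),interpolation=3))"
```

```text
t 11.05 bench [-0.179   0.0012  0.1701] F [-0.3  0.4 -0.1] w 0.355 gf 0.0
tool axes in bench [[0.001, 1.0, -0.002], [1.0, -0.001, -0.0], [-0.0, -0.002, -1.0]] j [-0.09  0.29  2.11 -0.    0.75 -0.14]
delta rows [-0.05  0.09  4.12]
```

View pics/p3.png

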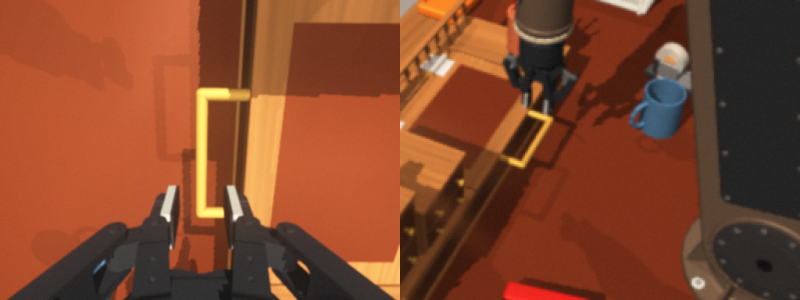

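The wrist view shows the bar, at (203, 92–215), running between the two fingers. I'll measure it from this view.

```bash
python3 -c "
from h import *
c=np.load('w.npz');i=c['img'];h=cv2.cvtColor(i,cv2.COLOR_BGR2HSV)
m=cv2.inRange(h,(20,120,120),(34,255,255));m[:,300:]=0
for v in range(110,290,15):
  u=np.flatnonzero(m[v])
  if len(u):
    q=onz(c,u.mean(),v,.086);print(v,u.min(),u.max(),P['R'].T@(q[:2]-P['t']))
"
```

```text
125 253 292 [-0.16776828  0.06165108]
140 253 264 [-0.17824144  0.05052888]
155 253 263 [-0.17864211  0.0390252 ]
170 252 263 [-0.17905594  0.02714403]
185 253 263 [-0.17868663  0.014865  ]
200 252 263 [-0.17911525  0.00217095]
215 252 263 [-0.17914645 -0.01096191]
230 252 262 [-0.17959819 -0.02455523]
245 252 262 [-0.17963913 -0.03863511]
260 252 262 [-0.17968155 -0.05322738]
275 253 285 [-0.16909954 -0.06837498]
```

Request:
step_arm:
  deltas:
    - [0,0,0.8,0,0,0,0.29]
    - [0,0,0.8,0,0,0,0.29]
    - [0,0,0.8,0,0,0,0.29]
    - [0,0,0.8,0,0,0,0.29]
    - [0,0,0.5,0,0,0,0.29]
    - [0,0,0.42,0,0,0,0.29]
    - [0,0,0,0,0,0,0.29]

```text
time: 12.08
ee_pos: [0.4488, -0.0072, 0.0669]
orientation: [0.688, 0.726, -0.0, -0.0]
wrist_force: [0.2, 0.9, 0.1]
gripper_width: 0.354
grasp_force: 0.0
```

Request:
step_arm:
  deltas:
    - [0,0,0,0,0,0,0.6]
    - [0,0,0,0,0,0,1]
    - [0,0,0,0,0,0,1]
    - [0,0,0,0,0,0,1]
  force: 25

```text
time: 12.58
ee_pos: [0.4469, -0.0072, 0.0675]
orientation: [0.688, 0.726, -0.001, -0.001]
wrist_force: [-9.5, -3.4, 2.4]
gripper_width: 0.129
grasp_force: 27.1
```

```bash
python3 -c "
from h import *
st()"
```

```text
t 12.57 bench [-0.1793  0.0018  0.0675] F [-9.7 -2.9  2.4] w 0.129 gf 27.1
tool axes in bench [[-0.0, 1.0, -0.003], [1.0, 0.0, 0.0], [0.0, -0.003, -1.0]] j [-0.08  0.47  2.19 -0.    0.48 -0.14]
```

```bash
python3 -c "
import numpy as np
a=[0,.4,1.1]+list(np.arange(2.5,53,1.5))+[53.5,54.2]
f=lambda t:np.array([-.2672*np.cos(np.radians(t-1.93)),-.2672*np.sin(np.radians(t-1.93))])/.025
for p,q in zip(a,a[1:]): print(q,(f(q)-f(p)).round(3))
print(len(a),'back 1deg from 54.2..45', [(t,(f(t-1.15)-f(t)).round(3).tolist()) for t in np.arange(54.2,46,-1.15)])"
```

```text
0.4 [-0.002 -0.075]
1.1 [-0.003 -0.131]
2.5 [-0.001 -0.261]
4.0 [ 0.006 -0.28 ]
5.5 [ 0.014 -0.279]
7.0 [ 0.021 -0.279]
8.5 [ 0.028 -0.278]
10.0 [ 0.036 -0.278]
11.5 [ 0.043 -0.276]
13.0 [ 0.05  -0.275]
14.5 [ 0.057 -0.274]
16.0 [ 0.064 -0.272]
17.5 [ 0.072 -0.27 ]
19.0 [ 0.079 -0.269]
20.5 [ 0.086 -0.266]
22.0 [ 0.093 -0.264]
23.5 [ 0.099 -0.262]
25.0 [ 0.106 -0.259]
26.5 [ 0.113 -0.256]
28.0 [ 0.12  -0.253]
29.5 [ 0.126 -0.25 ]
31.0 [ 0.133 -0.246]
32.5 [ 0.139 -0.243]
34.0 [ 0.145 -0.239]
35.5 [ 0.152 -0.235]
37.0 [ 0.158 -0.231]
38.5 [ 0.164 -0.227]
40.0 [ 0.17  -0.223]
41.5 [ 0.175 -0.218]
43.0 [ 0.181 -0.213]
44.5 [ 0.187 -0.209]
46.0 [ 0.192 -0.204]
47.5 [ 0.197 -0.198]
49.0 [ 0.202 -0.193]
50.5 [ 0.207 -0.188]
52.0 [ 0.212 -0.182]
53.5 [ 0.217 -0.177]
54.2 [ 0.103 -0.081]
39 back 1deg from 54.2..45 [(np.float64(54.2), [-0.168, 0.133]), (np.float64(53.050000000000004), [-0.166, 0.136]), (np.float64(51.900000000000006), [-0.163, 0.14]), (np.float64(50.75000000000001), [-0.16, 0.143]), (np.float64(49.60000000000001), [-0.157, 0.146]), (np.float64(48.45000000000001), [-0.154, 0.149]), (np.float64(47.30000000000001), [-0.151, 0.152]), (np.float64(46.15000000000001), [-0.148, 0.155])]
```

Request:
step_arm:
  deltas:
    - [0,-0.07,-0.075,0,0,0,1]
    - [0,-0.003,-0.13,0,0,0,1]
    - [0,0,-0.26,0,0,0,1]
    - [0,0.006,-0.28,0,0,0,1]
    - [0,0.014,-0.28,0,0,0,1]
    - [0,0.021,-0.28,0,0,0,1]

```text
time: 13.32
ee_pos: [0.4477, -0.0073, 0.1005]
orientation: [0.688, 0.726, -0.0, -0.0]
wrist_force: [-4.1, -2.1, -0.9]
gripper_width: 0.127
grasp_force: 26.5
```

```bash
cat >>h.py <<'E'
def ang():
    o=get_obs();g=o['ee_pos'];B=P['R'].T@(g[:2]-P['t']);z=g[2]+.0187
    print('grip pt',B[0].round(4),B[1].round(4),z.round(4),'deg by x',np.degrees(np.arccos((.088-B[0])/.2672))+1.93,'by z',np.degrees(np.arcsin((z-.095)/.2672))+1.93)
E
python3 -c "
from h import *
st();ang()"
```

```text
t 13.32 bench [-0.1785  0.0017  0.1005] F [-4.2 -1.9 -0.9] w 0.127 gf 26.5
tool axes in bench [[-0.0, 1.0, -0.001], [1.0, 0.0, 0.0], [0.0, -0.001, -1.0]] j [-0.08  0.41  2.17 -0.    0.56 -0.14]
grip pt -0.1785 0.0017 0.1192 deg by x 5.96148711195521 by z 7.120927774356128
```

Moving with the hatch as planned, so I'll continue along the arc.

Request:
step_arm:
  deltas:
    - [0,0.028,-0.278,0,0,0,1]
    - [0,0.036,-0.278,0,0,0,1]
    - [0,0.043,-0.276,0,0,0,1]
    - [0,0.05,-0.275,0,0,0,1]
    - [0,0.057,-0.274,0,0,0,1]
    - [0,0.064,-0.272,0,0,0,1]
    - [0,0.072,-0.27,0,0,0,1]
    - [0,0.079,-0.269,0,0,0,1]

```text
time: 14.32
ee_pos: [0.4579, -0.0068, 0.1552]
orientation: [0.688, 0.726, -0.001, -0.0]
wrist_force: [-7.5, -4.0, 0.1]
gripper_width: 0.126
grasp_force: 26.0
```

Request:
step_arm:
  deltas:
    - [0,0.086,-0.266,0,0,0,1]
    - [0,0.093,-0.264,0,0,0,1]
    - [0,0.1,-0.262,0,0,0,1]
    - [0,0.106,-0.259,0,0,0,1]
    - [0,0.113,-0.256,0,0,0,1]
    - [0,0.12,-0.253,0,0,0,1]
    - [0,0.126,-0.25,0,0,0,1]
    - [0,0.133,-0.246,0,0,0,1]

```text
time: 15.32
ee_pos: [0.4787, -0.0058, 0.2065]
orientation: [0.688, 0.726, -0.001, -0.001]
wrist_force: [-13.8, -6.1, 6.5]
gripper_width: 0.128
grasp_force: 26.0
```

```bash
python3 -c "
from h import *
st();ang()
from plant import viewer
cv2.imwrite('pics/p4.png',np.hstack([viewer.camera('side')['img'][80:320,90:440],viewer.camera('scene')['img'][120:360,110:460]]))"
```

```text
t 15.32 bench [-0.1475  0.0016  0.2065] F [-14.1  -5.3   6.5] w 0.128 gf 26.0
tool axes in bench [[-0.0, 1.0, -0.004], [1.0, 0.0, -0.0], [-0.0, -0.004, -1.0]] j [-0.07  0.28  2.   -0.    0.87 -0.13]
grip pt -0.1475 0.0016 0.2252 deg by x 30.13563680992707 by z 31.087128822698475
```

View pics/p4.png

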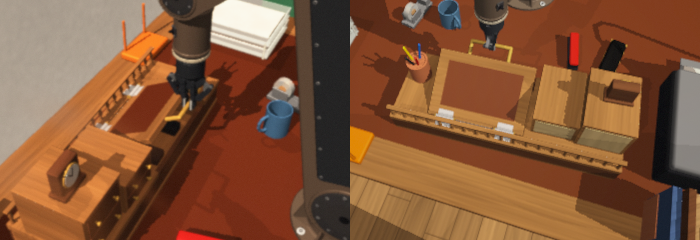

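The hatch is about 30° open with the bar held, the box flush and everything else in place. The radial force means I'm commanding slightly inward, so I'll shift outward as I go on.

Request:
step_arm:
  deltas:
    - [-0.03,0.1,-0.27,0,0,0,1]
    - [-0.02,0.11,-0.26,0,0,0,1]
    - [0,0.13,-0.25,0,0,0,1]
    - [0,0.15,-0.235,0,0,0,1]
    - [0,0.158,-0.231,0,0,0,1]
    - [0,0.164,-0.227,0,0,0,1]

```text
time: 16.18
ee_pos: [0.5024, -0.0052, 0.2439]
orientation: [0.688, 0.726, 0.001, 0.001]
wrist_force: [4.5, 4.2, -6.1]
gripper_width: 0.125
grasp_force: 24.7
```

```bash
python3 -c "
from h import *
st();ang()"
```

```text
t 16.18 bench [-0.1238  0.001   0.2439] F [ 4.8  3.9 -6.1] w 0.125 gf 24.7
tool axes in bench [[0.0, 1.0, 0.003], [1.0, -0.0, 0.001], [0.001, 0.003, -1.0]] j [-0.07  0.26  1.92  0.    0.96 -0.12]
grip pt -0.1238 0.001 0.2626 deg by x 39.496227116336094 by z 40.786712132014095
```

Request:
step_arm:
  deltas:
    - [0.01,0.18,-0.21,0,0,0,1]
    - [0.01,0.185,-0.21,0,0,0,1]
    - [0,0.185,-0.208,0,0,0,1]
    - [0,0.19,-0.205,0,0,0,1]
    - [0,0.195,-0.2,0,0,0,1]
    - [0,0.2,-0.193,0,0,0,1]

```text
time: 16.92
ee_pos: [0.5288, -0.0038, 0.274]
orientation: [0.688, 0.726, -0.001, -0.0]
wrist_force: [-9.4, -1.5, 8.4]
gripper_width: 0.131
grasp_force: 25.7
```

Request:
step_arm:
  deltas:
    - [0,0.205,-0.188,0,0,0,1]
    - [0,0.21,-0.182,0,0,0,1]
    - [0,0.217,-0.177,0,0,0,1]
    - [0,0.15,-0.115,0,0,0,1]
    - [0,0.07,-0.05,0,0,0,1]
    - [0,0,0,0,0,0,1]

```text
time: 17.68
ee_pos: [0.5503, -0.0029, 0.2921]
orientation: [0.688, 0.726, -0.0, -0.0]
wrist_force: [-9.1, -1.8, 10.9]
gripper_width: 0.123
grasp_force: 26.1
```

```bash
python3 -c "
from h import *
st();ang()"
```

```text
t 17.68 bench [-0.0759  0.0007  0.2921] F [-9.2 -1.3 10.9] w 0.123 gf 26.1
tool axes in bench [[-0.0, 1.0, -0.001], [1.0, 0.0, -0.0], [-0.0, -0.001, -1.0]] j [-0.06  0.28  1.75 -0.    1.11 -0.11]
grip pt -0.0759 0.0007 0.3108 deg by x 54.107312182752366 by z 55.805425681443516
```

Request:
step_arm:
  deltas:
    - [0,-0.1,0.05,0,0,0,1]
    - [0,-0.17,0.12,0,0,0,1]
    - [0,-0.17,0.13,0,0,0,1]
    - [0,-0.165,0.14,0,0,0,1]
    - [0,-0.16,0.143,0,0,0,1]
    - [0,-0.157,0.146,0,0,0,1]
    - [0,-0.154,0.15,0,0,0,1]
    - [0,-0.15,0.152,0,0,0,1]

```text
time: 18.68
ee_pos: [0.52, -0.0042, 0.2654]
orientation: [0.688, 0.726, 0.0, 0.0]
wrist_force: [4.1, -2.8, -2.9]
gripper_width: 0.128
grasp_force: 24.6
```

Request:
step_arm:
  deltas:
    - [0,-0.14,0.145,0,0,0,1]
    - [0,-0.07,0.07,0,0,0,1]
    - [0,0,0,0,0,0,1]
    - [0,0,0,0,0,0,1]

```text
time: 19.18
ee_pos: [0.5149, -0.0044, 0.2601]
orientation: [0.688, 0.726, 0.0, 0.0]
wrist_force: [6.8, -2.5, -4.3]
gripper_width: 0.123
grasp_force: 24.6
```

```bash
python3 -c "
from h import *
st();ang()
from plant import viewer
cv2.imwrite('pics/p5.png',np.hstack([viewer.camera('side')['img'][80:320,90:440],viewer.camera('scene')['img'][120:360,110:460]]))"
```

```text
t 19.18 bench [-0.1113  0.001   0.2601] F [ 6.6 -2.8 -4.3] w 0.123 gf 24.6
tool axes in bench [[-0.0, 1.0, 0.001], [1.0, 0.0, 0.0], [0.0, 0.001, -1.0]] j [-0.07  0.26  1.87  0.    1.01 -0.12]
grip pt -0.1113 0.001 0.2788 deg by x 43.710392559139244 by z 45.38162091342325
```

View pics/p5.png

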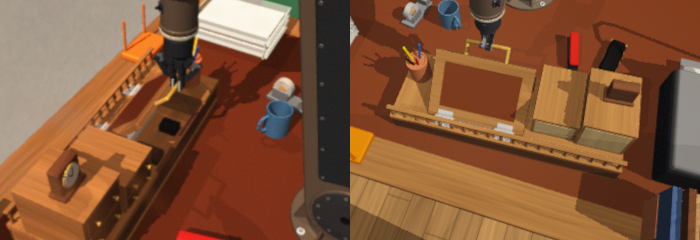

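The hatch is held about 44.5° open, with the bar in the fingers. I'll make one last close check that the box is flush.

```bash
python3 -c "
from h import *
from plant import viewer
cv2.imwrite('pics/p6.png',cv2.resize(viewer.camera('scene')['img'][170:290,280:420],(700,600),interpolation=2))
ang()"
```

```text
grip pt -0.1113 0.001 0.2788 deg by x 43.705292863536066 by z 45.38588255344919
```

View pics/p6.png

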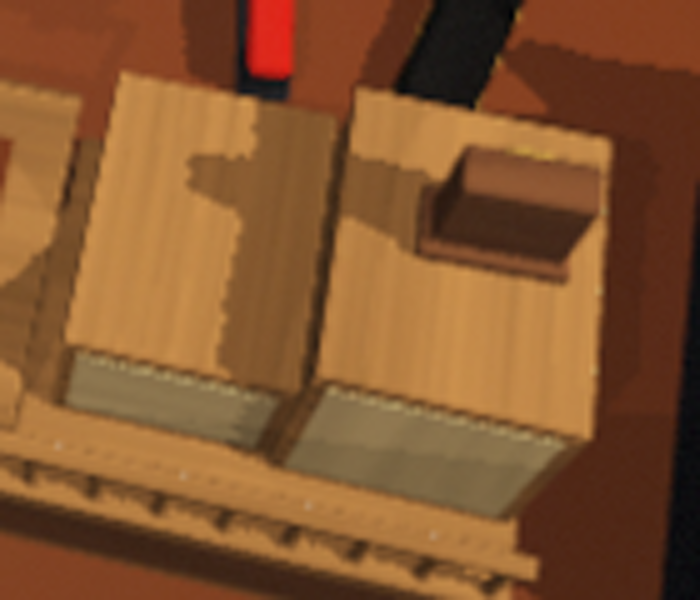

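The box top reads as (122,73), (338,115), (302,390), (67,347), and the tower's right edge as (355,88)–(318,382). I'll compare the two numerically.

```bash
python3 -c "
from h import *
S=np.load('scene0.npz');s=lambda p:(280+(p[0]+.5)/5-.5,170+(p[1]+.5)/5-.5)
for n,p,z in [('FR',(122,73),.205),('FL',(338,115),.205),('BL',(302,390),.205),('BR',(67,347),.205),('tFR',(355,88),.255),('tBR',(318,382),.255)]:
  q=onz(S,*s(p),z);print(n,(P['R'].T@(q[:2]-P['t'])).round(4))"
```

```text
FR [-0.1239  0.1817]
FL [-0.1254  0.3193]
BL [0.0623 0.3206]
BR [0.0684 0.1831]
tFR [-0.1162  0.3202]
tBR [0.0765 0.3217]
```

Box left side and tower side agree within 1 mm at both ends, so it's flush.

```bash
python3 -c "
from plant import order
print(order.hand_in())"
```

```text
the job is handed in; nothing more can be done
None
```

Done and handed in: the box is flush against the tower within about 1 mm and clear of the hatch; the hatch was raised to about 55° and is now held still at about 44.5°, roughly 5° below its balance point.

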